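Lay out the brush-plating table

TASK

Lay out the plating things: on the front row of the tray's marked spots (the row nearer the robot) stand the blue-capped cleaner bottle at the end next to the rinse bowl, the amber bottle at the other end next to the orange-topped work stand, and the small red-capped bottle between them. Stand the large all-white stock bottle on the back spot, behind the red-capped one, and set the steel knob upright in the middle of the work stand's top. Centre each bottle on its spot, keep all of them upright throughout, and leave the tumbler and the phone alone.

Things in the scene. Friction and masses are not known exactly. Their poses are not given: they have to be found in the camera images.
- cleaner: Cleaner bottle: white body, BLUE cap. Upright loose round bottle; origin at the centre of its underside, z up; round, so its yaw does not matter. Body diameter 38 mm up to a height of 60 mm, then a shoulder and a cap 28 mm in diameter; 85 mm tall in all; 50 to 100 g.
- activator: Activator bottle: the smallest, white body, RED cap. Upright loose round bottle; origin at the centre of its underside, z up; round, so its yaw does not matter. Body diameter 34 mm up to a height of 48 mm, then a shoulder and a cap 26 mm in diameter; 70 mm tall in all; 35 to 70 g.
- gold: Gold-solution bottle: dark AMBER-brown body, yellow cap. Upright loose round bottle; origin at the centre of its underside, z up; round, so its yaw does not matter. Body diameter 42 mm up to a height of 52 mm, then a shoulder and a cap 28 mm in diameter; 75 mm tall in all; 55 to 115 g.
- stock: Stock bottle: the largest, white body and WHITE cap. Upright loose round bottle; origin at the centre of its underside, z up; round, so its yaw does not matter. Body diameter 52 mm up to a height of 75 mm, then a shoulder and a cap 40 mm in diameter; 100 mm tall in all; 110 to 225 g.
- knob: Dark grey steel cabinet knob, the piece to be plated, standing loose on its flat round foot: foot 30 mm in diameter and 6 mm high, narrow neck, head 34 mm in diameter from 16 to 34 mm above the underside; 55 to 115 g. Origin at the centre of its underside, z up; round, so its yaw does not matter.
- tray: Flat dark grey tray, fixed, 6 mm thick, rimless, 175 mm (its x) by 205 mm (its y). Origin: centre of its underside; x points away from the robot (within 12 degrees), y to the robot's left, z up. Four light spots with green rings, 62 mm across, are marked on it: front row at x = -42.5 mm, y = -70, 0 and +70 mm; back spot at x = +42.5 mm, y = 0, behind the middle one.
- bowl: Blue ceramic rinse bowl, empty, fixed to the table just beyond one end of the tray (left or right, differs from start to start): 90 mm across the rim, 30 mm high. Origin at the centre of its underside.
- stand: Work stand, fixed to the table just beyond the other end of the tray: black round foot 76 mm across, and a flat ORANGE round top 68 mm across whose upper face is 30 mm above the table. Origin at the centre of its underside, z up.
- tumbler: Clear glass drinking tumbler at the robot's right, loose, 74 mm across the rim, 95 mm high; not to be disturbed. Origin at the centre of its underside.
- phone: Mobile phone lying flat beyond the tray on the left, loose, white case with a black screen, 74 x 152 x 9 mm; not to be disturbed. Origin at the centre of its underside, y along its length.
Not all that is in view belongs to the job. Of the things like the gold, leave any that is turquoise; of the rest the larger one is meant.

How it is judged:
By the outcome, as a careful person would: the job done as asked, in the order asked, and still so for the second after the job is handed in, with the robot touching nothing.
It also fails if it takes over 125 s, if anything falls off the work surface, if the arm or the gripper's body presses on something with over 40 N, if the wrist force passes 120 N, or if a joint passes its speed limit or range.

ROBOT

A 6-joint arm with a two-finger parallel gripper is mounted at the origin on the work surface. World frame = base frame: x ahead of the robot, y to its left, z up, the work surface at z = 0. Lengths are in m, angles in rad, forces in N, time in s.
With the tool pointing down it reaches from about 0.35 to 0.775 m from the base axis. Payload 5.5 kg.
Tool frame: the origin (TCP) lies at the very end of the fingers, on their centre line; the grasp point (between the pads) lies 19 mm behind it; x points along the fingers, y is the direction in which the jaws open and shut, and the axes are right-handed (so a half turn about x gives the same grasp; the last joint's range is limited). The gripper opens to 85 mm and grips with 20 to 120 N. Pads are 22 mm wide; open, the fingers measure 114 mm over their backs; the gripper's body (76 mm by 85 mm) begins 54 mm behind the grasp point. The pads swing forward as they close: fully open they stand 13 mm farther back than shut.
Start: joints at [-1.445, 0.313, 0.046, 1.304, 0, 1.431], TCP at [0.151, -0.555, 0.231] pointing down, gripper open.
Joint ranges: [-2.76, 2.76], [-0.86, 1.69], [-1.03, 1.26], [-2.2, 2.34], [-1.47, 1.5], [-3.14, 3.14]. Speed limits (rad/s): [2.57, 2.57, 3.14, 3.14, 3.14, 3.14].

INTERFACE

Orientations are given as a unit quaternion [w, x, y, z].
In Python, from workcell import env gives the robot as it stands.
- The arm moves only by the tool servo_tool, never from a script. Its argument "increments" is a list of rows, each an object with "offset": the shift along the tool's x, y, z in cm, a list of three; "yaw": the turn about the tool's x in degrees. In form: [{"offset": [x, y, z], "yaw": yaw}, ...]. A call has exactly 8 rows; each row is the pose to reach, as a shift and turn from the pose commanded when the call began, along the tool's axes at that moment; what a row does not reach only later rows make up. A row lasts 1/10 s, in which the tool goes at most 50 mm and 8.59 degrees, less where a joint would pass 70% of its speed; a pose out of reach is approached as far as the arm can. A call with a gripper value outside its range is refused whole. "claw" is the opening, from 0 (shut) to 1 (fully open), set as the call begins (left out, the last holds). The fingers move at their own pace and stop on an object; "force" is the grip in N (left out, the last holds). Time passes only in rows, so rows that repeat a pose let the fingers close, or fill a call up. It gives the time, the measured TCP pose, the force and the opening at its end, in the units of the state.
- env.get_state(): the state, without advancing time (a new reading comes with each control period).
- env.read_camera(name): name is "scene" or "top" or "wrist"; returns (picture, depth): 420x560x3 uint8, red, green, blue; 420x560 float32, m along the optical axis (not along the pixel's ray), 0 where there is no reading.
- env.camera_model(name): a dict with "vertical_fov" (degrees; the focal length in pixels is half the picture's height over the tangent of half this angle, whatever the lens; pixels are square), "cx", "cy" (the principal point, pixels), "world_from_camera" (4x4, takes a point from camera to world coordinates). Camera axes: x right, y up, looking along -z (the intrinsics and any distortion apply to the point x, -y, -z); pixel columns grow to the right and rows downward; lengths in m; the calibration is good to about 2 mm. The wrist camera is an equidistant fisheye: a pixel r from the principal point sees the ray r / f radians off the axis. A picture is of the moment at which its call begins: read the wrist's pose just before it. camera_model takes no time and is no camera call; for the wrist camera it gives the pose at the moment of the call.
- env.hand_in(): hands the job in, once; it reports no verdict.
The state is a dict: "clock": time; "joint_pos": joint angles; "qvel": joint speeds; "tau": joint torques, N m; "tcp_pos": TCP position; "orientation": TCP orientation; "wrist_force": force on the tool from outside, world axes, zero at the start; "ft_torque": the same for the moment, N m; "finger_gap": finger opening in m.
Only numpy, scipy, OpenCV 4.12 (cv2) and the standard library are available. Lean on these libraries where they do the work, as an engineer would, in place of code of your own. Each camera call takes 0.05 s, during which the arm holds its last target.

## Working session

There is one attempt and no reset: what is moved stays moved. The work goes in short steps, Python scripts to look and compute and a tool call to move; the robot and the scene stay as the last step left them, time stands still between calls to the robot, and variables do not carry over. Pictures are saved under pics/ and viewed, and the job is handed in when it is done.

Besides the shell and the picture viewer there is one more tool, called after "Request:" as a command line: name --argument value ..., lists and objects as JSON in quotes. servo_tool: Moves the arm, as the interface text tells. Its arguments: {"type":"object","properties":{"increments":{"type":"array","items":{"type":"object","properties":{"offset":{"type":"array","items":{"type":"number"}},"yaw":{"type":"number"}}}},"claw":{"type":"number"},"force":{"type":"number"}},"required":["increments"]}

```bash
ls; mkdir -p pics; python3 - <<'E'
from workcell import env
import cv2
print(env.get_state())
for n in ("scene","top","wrist"):
    p,d=env.read_camera(n); cv2.imwrite(f"pics/{n}0.png",p[:,:,::-1])
    import numpy as np; np.save(f"pics/{n}0.npy",d)
    print(n,env.camera_model(n))
E
```

```text
pics
{'clock': 0.0, 'joint_pos': array([-1.44459028e+00,  3.13993776e-01,  4.49848637e-02,  1.30358700e+00,
        6.15380981e-06,  1.43119366e+00]), 'qvel': array([ 1.16583324e-03,  7.19940933e-04,  7.69617025e-04, -8.76179346e-04,
       -1.99129524e-04,  7.77085448e-05]), 'tau': array([ 2.36804426e-04, -4.80624211e+01,  2.98534995e+01,  1.93161552e-02,
       -1.14664203e-04, -1.29134600e-05]), 'tcp_pos': array([ 0.15097375, -0.55430556,  0.23041504]), 'orientation': array([ 0.09306489,  0.70087711,  0.09433733, -0.70086423]), 'wrist_force': array([-0.87946446,  0.21237982,  0.20302664]), 'ft_torque': array([ 0.05228482, -0.0411139 , -0.04046877]), 'finger_gap': 0.08552810047188757}
scene {'vertical_fov': 47.13908893983033, 'cx': 291.1370801815812, 'cy': 213.2877584868511, 'world_from_camera': array([[-0.2498667 , -0.60604525,  0.75516607,  1.37154341],
       [ 0.96799574, -0.17524986,  0.17964334,  0.17888581],
       [ 0.02347075,  0.77588442,  0.63043833,  0.72756381],
       [ 0.        ,  0.        ,  0.        ,  1.        ]])}
top {'vertical_fov': 54.07899387931078, 'cx': 287.7311822919904, 'cy': 207.46436365136074, 'world_from_camera': array([[ 0.01216863,  0.99168355, -0.12812363,  0.43671158],
       [-0.99971366,  0.00942554, -0.02199433, -0.01369325],
       [-0.02060378,  0.12835459,  0.99151429,  0.9608488 ],
       [ 0.        ,  0.        ,  0.        ,  1.        ]])}
wrist {'vertical_fov': 65.70646984690485, 'cx': 280.07510199419653, 'cy': 205.92262782567454, 'world_from_camera': array([[ 0.26244133,  0.92448939,  0.27648493,  0.22229737],
       [-0.96494682,  0.25187664,  0.07372787, -0.5346504 ],
       [-0.00147946, -0.28614249,  0.95818594,  0.37318225],
       [ 0.        ,  0.        ,  0.        ,  1.        ]])}
```

View pics/top0.png

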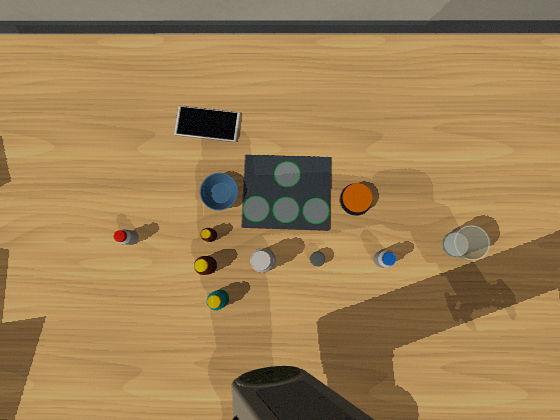

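View pics/scene0.png

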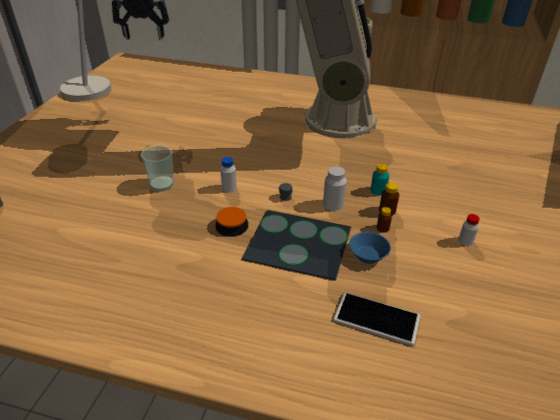

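View pics/wrist0.png

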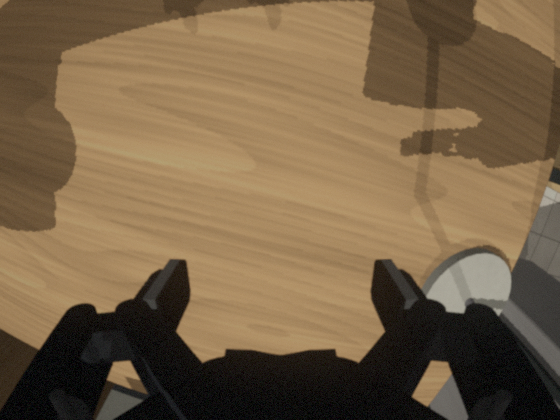

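The top view shows the bowl at (219,191) on the robot's left and the stand at (357,198) on the right. The cleaner is at (388,258), stock (262,260), activator (123,236) and knob (317,258).

There are three amber-like candidates: big amber (205,265), small amber (208,234) and turquoise (217,300). The big amber fits, being the larger of the two that aren't turquoise.

```bash
cat > h.py <<'E'
import numpy as np, cv2
from workcell import env
def cloud(name,d,cm=None):
    cm=cm or env.camera_model(name); f=210/np.tan(np.radians(cm["vertical_fov"]/2))
    v,u=np.mgrid[0:420,0:560].astype(float)
    if name!="wrist":
        P=np.stack([(u-cm["cx"])/f*d,-(v-cm["cy"])/f*d,-d],-1)
    else:
        x=(u-cm["cx"]);y=(v-cm["cy"]);r=np.hypot(x,y)+1e-9;t=np.tan(r/f)
        P=np.stack([x/r*t*d,-y/r*t*d,-d],-1)
    T=cm["world_from_camera"]; return P@T[:3,:3].T+T[:3,3]
def circ(p):
    A=np.c_[2*p,np.ones(len(p))];s=np.linalg.lstsq(A,(p**2).sum(1),rcond=None)[0]
    return s[0],s[1],np.sqrt(s[2]+s[0]**2+s[1]**2)
E
python3 - <<'E'
from h import *
img=cv2.imread("pics/top0.png")
crop=img[215:320,170:300]; cv2.imwrite("pics/crop0.png",cv2.resize(crop,None,fx=5,fy=5,interpolation=cv2.INTER_CUBIC))
for n in("top","scene"):
    d=np.load(f"pics/{n}0.npy"); W=cloud(n,d); img=cv2.imread(f"pics/{n}0.png")
    ok=(d>0)
    tab=ok&(abs(W[...,2])<0.01)&(W[...,0]>.3)&(W[...,0]<.8)&(abs(W[...,1])<.4); print(n,"table z",np.median(W[tab][:,2]))
    m=(ok&(W[...,2]>0.012)&(W[...,2]<0.13)&(W[...,0]>.2)&(W[...,0]<.9)&(abs(W[...,1])<.6)).astype(np.uint8)
    N,L,S,C=cv2.connectedComponentsWithStats(m)
    for i in range(1,N):
        if S[i,4]<25: continue
        p=W[L==i]; zt=np.percentile(p[:,2],97); t=p[p[:,2]>zt-.006]
        e=(t[:,:2].max(0)+t[:,:2].min(0))/2
        print(C[i].round(),S[i,4],"ztop %.3f"%zt,"topmean",t[:,:2].mean(0).round(4),"mid",e.round(4),"ext",np.ptp(t[:,:2],axis=0).round(3),"col",img[L==i].mean(0).round())
E
```

```text
top table z 0.001077863050879646
[217. 190.] 676 ztop 0.032 topmean [0.5942 0.1698] mid [0.593  0.1669] ext [0.087 0.087] col [91. 72. 48.]
[357. 197.] 687 ztop 0.034 topmean [ 0.5818 -0.1505] mid [ 0.5824 -0.1507] ext [0.066 0.064] col [  0.  85. 174.]
[468. 243.] 1082 ztop 0.097 topmean [ 0.4793 -0.38  ] mid [ 0.4789 -0.3773] ext [0.073 0.075] col [109. 128. 132.]
[125. 237.] 293 ztop 0.072 topmean [0.4861 0.3741] mid [0.4866 0.3741] ext [0.024 0.025] col [ 53.  63. 125.]
[208. 234.] 171 ztop 0.058 topmean [0.4942 0.1878] mid [0.494 0.188] ext [0.02 0.02] col [  4.  75. 104.]
[262. 260.] 481 ztop 0.103 topmean [0.4375 0.0605] mid [0.4374 0.0607] ext [0.037 0.04 ] col [138. 146. 152.]
[317. 258.] 173 ztop 0.038 topmean [ 0.4425 -0.0595] mid [ 0.4433 -0.0599] ext [0.031 0.031] col [76. 81. 80.]
[384. 259.] 311 ztop 0.088 topmean [ 0.4438 -0.2076] mid [ 0.4437 -0.2077] ext [0.027 0.027] col [136. 109.  83.]
[204. 265.] 339 ztop 0.078 topmean [0.4249 0.1916] mid [0.4251 0.1922] ext [0.026 0.026] col [  5.  78. 104.]
[217. 300.] 350 ztop 0.078 topmean [0.3496 0.1611] mid [0.3493 0.1615]
[... 259 characters left out ...]
0.2064] ext [0.029 0.028] col [95. 86. 83.]
[385. 195.] 1054 ztop 0.076 topmean [0.3927 0.1789] mid [0.3886 0.178 ] ext [0.102 0.055] col [19. 54. 59.]
[335. 187.] 783 ztop 0.101 topmean [0.4418 0.0626] mid [0.4415 0.0629] ext [0.041 0.038] col [ 93.  99. 106.]
[286. 189.] 151 ztop 0.036 topmean [ 0.4452 -0.0568] mid [ 0.4416 -0.0574] ext [0.034 0.032] col [49. 54. 56.]
[231. 217.] 489 ztop 0.032 topmean [ 0.5843 -0.1483] mid [ 0.5839 -0.1483] ext [0.072 0.068] col [  1.  66. 156.]
[470. 228.] 410 ztop 0.072 topmean [0.4894 0.376 ] mid [0.4891 0.376 ] ext [0.03  0.024] col [58. 64. 99.]
[370. 244.] 612 ztop 0.031 topmean [0.5857 0.169 ] mid [0.5946 0.1688] ext [0.091 0.087] col [76. 59. 39.]
```

View pics/crop0.png

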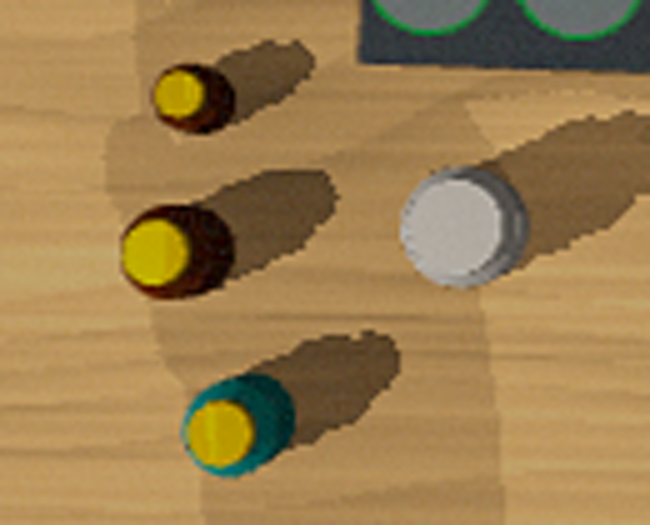

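The crop confirms the big amber bottle (204,265), next to the small amber one and the turquoise one. Next I'll find the tray spots.

```bash
cat >> h.py <<'E'
def ray(name,u,v,z):
    cm=env.camera_model(name); f=210/np.tan(np.radians(cm["vertical_fov"]/2)); T=cm["world_from_camera"]
    u=np.asarray(u,float);v=np.asarray(v,float)
    D=np.stack([(u-cm["cx"])/f,-(v-cm["cy"])/f,-np.ones_like(u)],-1)@T[:3,:3].T
    return T[:3,3]+D*((z-T[2,3])/D[...,2])[...,None]
E
python3 - <<'E'
from h import *
from scipy.optimize import least_squares
loc=np.array([[-.0425,-.07],[-.0425,0],[-.0425,.07],[.0425,0]])
for n,box in(("top",(150,235,240,335)),("scene",(205,280,240,355))):
    img=cv2.imread(f"pics/{n}0.png").astype(int); b,g,r=img[...,0],img[...,1],img[...,2]
    m=np.zeros((420,560),bool); a=box; m[a[0]:a[1],a[2]:a[3]]=1
    green=m&(g>r+25)&(g>b+12)
    v,u=np.nonzero(green); P=ray(n,u,v,.006)[:,:2]
    print(n,len(P))
    def res(q):
        R=np.array([[np.cos(q[2]),-np.sin(q[2])],[np.sin(q[2]),np.cos(q[2])]]); c=q[:2]+loc@R.T
        dd=np.linalg.norm(P[:,None]-c[None],axis=2); return np.abs(dd-q[3]).min(1)
    best=None
    q0=list((P.max(0)+P.min(0))/2)+[0,.03]
    s=least_squares(res,q0,loss="soft_l1",f_scale=.002)
    q=s.x; R=np.array([[np.cos(q[2]),-np.sin(q[2])],[np.sin(q[2]),np.cos(q[2])]])
    print(q.round(4),"med res",np.median(res(q)).round(4)); print((q[:2]+loc@R.T).round(4))
    # stand: orange mask
    o=(r>120)&(b<50)&(r>g*1.6)&(g<130); v,u=np.nonzero(o); N,L,S,C=cv2.connectedComponentsWithStats(o.astype(np.uint8)); i=1+np.argmax(S[1:,4]); v,u=np.nonzero(L==i)
    p=ray(n,u,v,.03)[:,:2]; print("stand",p.mean(0).round(4),((p.max(0)+p.min(0))/2).round(4),np.ptp(p,axis=0).round(4))
E
```

```text
top 527
[ 0.5981  0.0118 -0.0227  0.0299] med res 0.001
[[ 0.554  -0.0572]
 [ 0.5556  0.0128]
 [ 0.5572  0.0827]
 [ 0.6405  0.0108]]
stand [ 0.5821 -0.1513] [ 0.5827 -0.1519] [0.0648 0.066 ]
scene 471
[ 0.5971  0.0131 -0.0235  0.0298] med res 0.0013
[[ 0.553  -0.0559]
 [ 0.5547  0.0141]
 [ 0.5563  0.0841]
 [ 0.6396  0.0121]]
stand [ 0.5829 -0.1491] [ 0.5823 -0.1495] [0.0663 0.0672]
```

```bash
cat >> h.py <<'E'
from scipy.spatial.transform import Rotation as Ro
def plan(tgt,yawdeg=None):
    """offset cm in tool axes to reach tgt; yawdeg= wanted world heading of tool y (mod 180)"""
    s=env.get_state(); w,x,y,z=s["orientation"]; R=Ro.from_quat([x,y,z,w]).as_matrix()
    off=R.T@(np.array(tgt)-s["tcp_pos"])*100
    h=np.degrees(np.arctan2(R[1,1],R[0,1])); 
    print("t %.2f"%s["clock"],"tcp",s["tcp_pos"].round(4),"toolx",R[:,0].round(3),"head %.1f"%h,"gap %.4f"%s["finger_gap"],"F",s["wrist_force"].round(1),"j",s["joint_pos"].round(2))
    dy=0
    if yawdeg is not None:
        dy=-((yawdeg-h+90)%180-90)   # toolx down -> sign flipped
    print("offset cm",off.round(2),"yaw",round(dy,1))
E
python3 - <<'E'
from h import *
s=env.get_state(); w,x,y,z=s["orientation"];print(Ro.from_quat([x,y,z,w]).as_matrix().round(3))
plan((.445,-.207,.18),0); plan((.445,-.207,.18),90)
img=cv2.imread("pics/scene0.png").astype(int); b,g,r=img[...,0],img[...,1],img[...,2]
o=(r>120)&(g>90)&(b<40)&(np.arange(560)>370)&(np.arange(560)<400); N,L,S,C=cv2.connectedComponentsWithStats(o.astype(np.uint8))
for i in range(1,N):
    if S[i,4]>15: print(C[i],S[i])
d=np.load("pics/scene0.npy");W=cloud("scene",d)
q=o&(W[...,2]>.065)&(np.arange(420)[:,None]>180); p=W[q]; print(p[:,:2].min(0),p[:,:2].max(0),p.mean(0))
E
```

```text
[[-0.     0.263 -0.965]
 [ 0.001 -0.965 -0.263]
 [-1.    -0.001 -0.   ]]
t 0.15 tcp [ 0.151  -0.5544  0.2306] toolx [-0.     0.001 -1.   ] head -74.8 gap 0.0853 F [-0.7 -0.2 -0.1] j [-1.44  0.31  0.05  1.3   0.    1.43]
offset cm [  5.1  -25.79 -37.49] yaw -74.8
t 0.15 tcp [ 0.151  -0.5544  0.2306] toolx [-0.     0.001 -1.   ] head -74.8 gap 0.0853 F [-0.7 -0.2 -0.1] j [-1.44  0.31  0.05  1.3   0.    1.43]
offset cm [  5.1  -25.79 -37.49] yaw 15.2
[382.27586207 166.24137931] [377 163  11   7  58]
[392.08196721 185.75409836] [387 183  11   7  61]
[385.94594595 209.89189189] [382 208   9   5  37]
[0.41232059 0.18167577] [0.43859513 0.20567722] [0.42626637 0.1938317  0.07534445]
```

Request:
servo_tool --increments '[{"offset": [0,-1.5,-2],"yaw": -5},{"offset": [0,-4,-6],"yaw": -12},{"offset": [0,-7,-10],"yaw": -20},{"offset": [0,-10,-14.5],"yaw": -28},{"offset": [0,-13,-19],"yaw": -36},{"offset": [0,-16,-23],"yaw": -44},{"offset": [0,-18.5,-27],"yaw": -51},{"offset": [0,-20,-29],"yaw": -57}]' --claw 0.78 --force 40

```text
clock: 0.95
tcp_pos: [0.3797, -0.283, 0.2313]
orientation: [0.419, 0.57, 0.419, -0.57]
wrist_force: [0.3, -1.1, -0.2]
finger_gap: 0.0665
```

```bash
python3 -c "
from h import *
plan((.445,-.207,.14),0)"
```

```text
t 0.95 tcp [ 0.3797 -0.283   0.2313] toolx [ 0.  0. -1.] head -17.4 gap 0.0665 F [ 0.3 -1.1 -0.2] j [-0.81  0.12 -0.2   1.25  0.    1.06]
offset cm [ 9.13  3.96 -9.19] yaw -17.4
```

Request:
servo_tool --increments '[{"offset": [1,0.6,-1.5],"yaw": -3},{"offset": [2.5,1.4,-3.5],"yaw": -7},{"offset": [4,2.3,-5.5],"yaw": -11},{"offset": [6,3,-7.2],"yaw": -14},{"offset": [7.8,3.6,-8.5],"yaw": -16.5},{"offset": [8.8,3.9,-9.1],"yaw": -17.4},{"offset": [9.1,3.96,-9.2],"yaw": -17.4},{"offset": [9.1,3.96,-9.2],"yaw": -17.4}]'

```text
clock: 1.75
tcp_pos: [0.4439, -0.2103, 0.1402]
orientation: [-0.498, -0.502, -0.498, 0.502]
wrist_force: [-0.8, 0.1, -0.1]
finger_gap: 0.0666
```

```bash
python3 - <<'E'
from h import *
plan((.445,-.207,.036),0)
cm=env.camera_model("wrist"); p,d=env.read_camera("wrist"); cv2.imwrite("pics/w1.png",p[:,:,::-1])
W=cloud("wrist",d,cm); r,g,b=[p[...,i].astype(int) for i in range(3)]
m=(d>0)&(b>r+50)&(W[...,2]>.06)&(W[...,2]<.1); q=W[m]; print(m.sum(),np.percentile(q[:,2],95)); t=q[q[:,2]>np.percentile(q[:,2],95)-.006]
print(t.mean(0),(t.min(0)+t.max(0))/2,np.ptp(t,axis=0)); v,u=np.nonzero(m); print(u.mean(),v.mean())
E
```

```text
t 1.75 tcp [ 0.4439 -0.2103  0.1402] toolx [-0.001  0.    -1.   ] head -0.4 gap 0.0666 F [-0.8  0.1 -0.1] j [-0.61  0.2  -0.33  1.04 -0.    0.97]
offset cm [10.42  0.12 -0.33] yaw -0.4
1356 0.08591609776239675
[ 0.44543075 -0.20539467  0.08482694] [ 0.44571036 -0.2061647   0.08362713] [0.0265693  0.02712993 0.00685666]
280.9727138643068 219.90486725663717
```

View pics/w1.png

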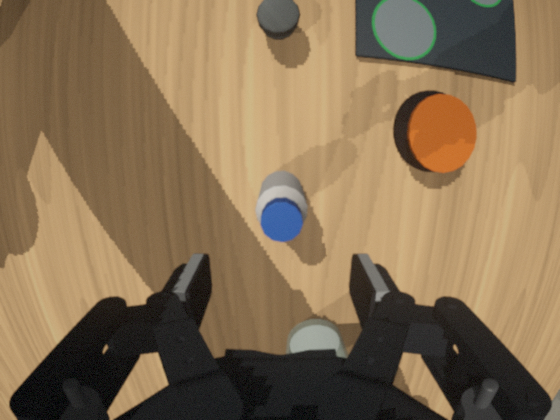

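The wrist view puts the blue cap at (282,219), between the fingers. All three cameras agree on the position to about 1 mm, so I'm descending.

Request:
servo_tool --increments '[{"offset": [1,0.12,-0.38],"yaw": -0.4},{"offset": [3,0.12,-0.38],"yaw": -0.4},{"offset": [5.5,0.12,-0.38],"yaw": -0.4},{"offset": [8,0.12,-0.38],"yaw": -0.4},{"offset": [10,0.12,-0.38],"yaw": -0.4},{"offset": [11.3,0.12,-0.38],"yaw": -0.4},{"offset": [11.8,0.12,-0.38],"yaw": -0.4},{"offset": [11.8,0.12,-0.38],"yaw": -0.4}]'

```text
clock: 2.6
tcp_pos: [0.4449, -0.2064, 0.0219]
orientation: [0.5, 0.5, 0.5, -0.5]
wrist_force: [-0.0, -0.8, 1.1]
finger_gap: 0.0669
```

Request:
servo_tool --increments '[{"offset": [0,0,0],"yaw": 0},{"offset": [0,0,0],"yaw": 0},{"offset": [0,0,0],"yaw": 0},{"offset": [0,0,0],"yaw": 0},{"offset": [0,0,0],"yaw": 0},{"offset": [0,0,0],"yaw": 0},{"offset": [0,0,0],"yaw": 0},{"offset": [0,0,0],"yaw": 0}]' --claw 0 --force 35

```text
clock: 3.4
tcp_pos: [0.4461, -0.207, 0.0233]
orientation: [0.501, 0.5, 0.499, -0.5]
wrist_force: [-1.5, 0.4, 6.4]
finger_gap: 0.0371
```

```bash
python3 -c "
from h import *
plan((.445,-.207,.16),0)
p,d=env.read_camera('wrist'); cv2.imwrite('pics/w2.png',p[:,:,::-1])"
```

```text
t 3.40 tcp [ 0.4461 -0.207   0.0233] toolx [ 0.002 -0.001 -1.   ] head 0.0 gap 0.0371 F [-1.5  0.4  6.4] j [-0.6   0.32 -0.5   0.75 -0.    0.97]
offset cm [-13.67  -0.08   0.02] yaw 0.0
```

View pics/w2.png

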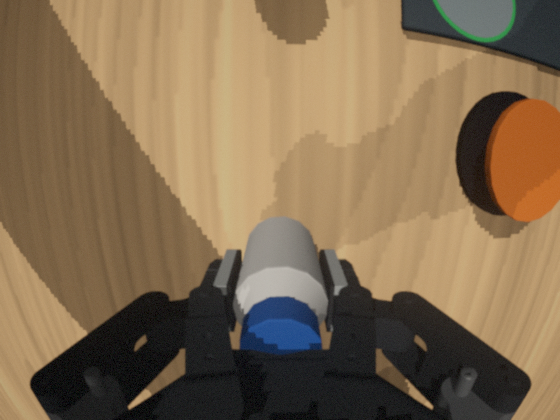

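Request:
servo_tool --increments '[{"offset": [-0.7,0,0],"yaw": 0},{"offset": [-2.2,0,0],"yaw": 0},{"offset": [-4.5,0,0],"yaw": 0},{"offset": [-7,0,0],"yaw": 0},{"offset": [-9.5,0,0],"yaw": 0},{"offset": [-11.2,0,0],"yaw": 0},{"offset": [-12,0,0],"yaw": 0},{"offset": [-12,0,0],"yaw": 0}]'

```text
clock: 4.25
tcp_pos: [0.4459, -0.2067, 0.1434]
orientation: [0.501, 0.5, 0.499, -0.5]
wrist_force: [1.2, -0.0, -0.9]
finger_gap: 0.0371
```

```bash
python3 -c "
from h import *
plan((.5568,.0834,.14),0)"
```

```text
t 4.25 tcp [ 0.4459 -0.2067  0.1434] toolx [ 0.002 -0.001 -1.   ] head 0.0 gap 0.0371 F [ 1.2 -0.  -0.9] j [-0.6   0.2  -0.33  1.04 -0.    0.97]
offset cm [  0.32  11.1  -29.01] yaw 0.0
```

Request:
servo_tool --increments '[{"offset": [0,0.6,-1.5],"yaw": 0},{"offset": [0,1.8,-4.5],"yaw": 0},{"offset": [0,3.5,-9],"yaw": 0},{"offset": [0,5.2,-13.5],"yaw": 0},{"offset": [0,7,-18],"yaw": 0},{"offset": [0,8.7,-22.5],"yaw": 0},{"offset": [0,10.2,-26.5],"yaw": 0},{"offset": [0,11,-28.5],"yaw": 0}]'

```text
clock: 5.05
tcp_pos: [0.5551, 0.082, 0.1406]
orientation: [0.5, 0.499, 0.502, -0.499]
wrist_force: [0.3, -0.3, -1.5]
finger_gap: 0.0372
```

Request:
servo_tool --increments '[{"offset": [0,0.1,-0.5],"yaw": 0},{"offset": [1.5,0.1,-0.5],"yaw": 0},{"offset": [4,0.1,-0.5],"yaw": 0},{"offset": [6.5,0.1,-0.5],"yaw": 0},{"offset": [8.3,0.1,-0.5],"yaw": 0},{"offset": [9.3,0.1,-0.5],"yaw": 0},{"offset": [9.5,0.1,-0.5],"yaw": 0},{"offset": [9.5,0.1,-0.5],"yaw": 0}]'

```text
clock: 5.85
tcp_pos: [0.556, 0.0832, 0.0472]
orientation: [-0.5, -0.5, -0.5, 0.5]
wrist_force: [0.1, 0.1, -0.7]
finger_gap: 0.0374
```

```bash
python3 -c "
from h import *
plan((.5568,.0834,.0300),0)"
```

```text
t 5.85 tcp [0.556  0.0832 0.0472] toolx [-0.001 -0.    -1.   ] head -0.0 gap 0.0374 F [ 0.1  0.1 -0.7] j [ 0.01  0.41 -0.29  0.87 -0.    1.58]
offset cm [ 1.72  0.08 -0.02] yaw -0.0
```

Request:
servo_tool --increments '[{"offset": [0.4,0.08,0],"yaw": 0},{"offset": [0.9,0.08,0],"yaw": 0},{"offset": [1.3,0.08,0],"yaw": 0},{"offset": [1.55,0.08,0],"yaw": 0},{"offset": [1.7,0.08,0],"yaw": 0},{"offset": [1.75,0.08,0],"yaw": 0},{"offset": [1.75,0.08,0],"yaw": 0},{"offset": [1.75,0.08,0],"yaw": 0}]'

```text
clock: 6.65
tcp_pos: [0.5571, 0.0837, 0.0299]
orientation: [0.5, 0.5, 0.5, -0.5]
wrist_force: [0.1, -0.9, -0.4]
finger_gap: 0.0376
```

Request:
servo_tool --increments '[{"offset": [0,0,0],"yaw": 0},{"offset": [0,0,0],"yaw": 0},{"offset": [0,0,0],"yaw": 0},{"offset": [0,0,0],"yaw": 0},{"offset": [0,0,0],"yaw": 0},{"offset": [-0.3,0,0],"yaw": 0},{"offset": [-1.2,0,0],"yaw": 0},{"offset": [-2.5,0,0],"yaw": 0}]' --claw 0.7

```text
clock: 7.45
tcp_pos: [0.5565, 0.0837, 0.0551]
orientation: [0.5, 0.5, 0.5, -0.5]
wrist_force: [-0.2, 0.6, 0.1]
finger_gap: 0.0597
```

Request:
servo_tool --increments '[{"offset": [-2,0,0],"yaw": 0},{"offset": [-5,0,0],"yaw": 0},{"offset": [-9,0,0],"yaw": 0},{"offset": [-11,-2,-0.5],"yaw": 0},{"offset": [-11,-5,-3],"yaw": 0},{"offset": [-11,-8,-6],"yaw": 0},{"offset": [-11,-10.5,-8.5],"yaw": 0},{"offset": [-11,-11.5,-9.5],"yaw": 0}]'

```text
clock: 8.25
tcp_pos: [0.4398, 0.1801, 0.1662]
orientation: [0.501, 0.5, 0.501, -0.499]
wrist_force: [0.4, 0.5, -0.2]
finger_gap: 0.06
```

```bash
python3 - <<'E'
from h import *
plan((.4256,.193,.02),0)
p,d=env.read_camera('scene'); cv2.imwrite('pics/s3.png',p[:,:,::-1])
E
```

```text
t 8.25 tcp [0.4398 0.1801 0.1662] toolx [ 0.001  0.001 -1.   ] head 0.2 gap 0.0600 F [ 0.4  0.5 -0.2] j [ 0.22  0.15 -0.32  1.09  0.    1.79]
offset cm [14.62 -1.42 -1.28] yaw 0.2
```

View pics/s3.png

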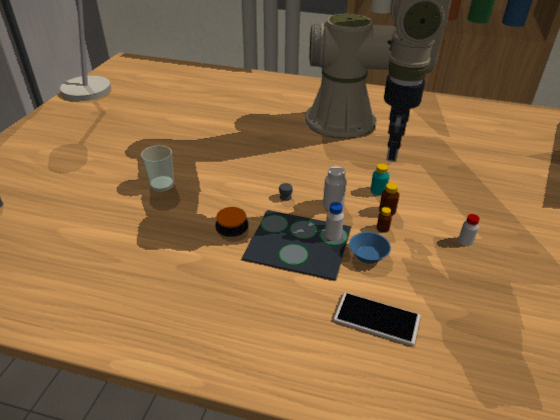

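The cleaner stands upright on the left spot (334,225). Next is the big amber bottle.

Request:
servo_tool --increments '[{"offset": [0,-0.4,-0.4],"yaw": 0.2},{"offset": [0.5,-1.2,-1],"yaw": 0.2},{"offset": [1.5,-1.42,-1.28],"yaw": 0.2},{"offset": [2.5,-1.42,-1.28],"yaw": 0.2},{"offset": [3,-1.42,-1.28],"yaw": 0.2},{"offset": [3,-1.42,-1.28],"yaw": 0.2},{"offset": [3,-1.42,-1.28],"yaw": 0.2},{"offset": [3,-1.42,-1.28],"yaw": 0.2}]'

```text
clock: 9.1
tcp_pos: [0.4281, 0.1913, 0.1349]
orientation: [0.499, 0.501, 0.499, -0.501]
wrist_force: [1.3, 0.2, -0.0]
finger_gap: 0.0596
```

```bash
python3 - <<'E'
from h import *
plan((.4256,.193,.018),0)
cm=env.camera_model("wrist"); p,d=env.read_camera("wrist"); cv2.imwrite("pics/w3.png",p[:,:,::-1])
W=cloud("wrist",d,cm); r,g,b=[p[...,i].astype(int) for i in range(3)]
yel=((d>0)&(r>120)&(g>90)&(b<50)&(W[...,2]>.045)&(W[...,2]<.1)).astype(np.uint8)
N,L,S,C=cv2.connectedComponentsWithStats(yel)
for i in range(1,N):
    if S[i,4]<60: continue
    q=W[L==i]; z=np.percentile(q[:,2],90); t=q[q[:,2]>z-.005]
    print(C[i],S[i,4],z,t.mean(0),(t.min(0)+t.max(0))/2,np.ptp(t,axis=0))
def cap(sel,z0,z1):
    pass
p,d=env.read_camera("top"); W=cloud("top",d); r,g,b=[p[...,i].astype(int) for i in range(3)]
m=(d>0)&(W[...,2]>.08)&(W[...,2]<.1)&(b>r+40)&(np.abs(W[...,0]-.55)<.05); q=W[m]; print("cleaner top",q.mean(0),(q.min(0)+q.max(0))/2,np.ptp(q,axis=0))
p,d=env.read_camera("scene"); W=cloud("scene",d); r,g,b=[p[...,i].astype(int) for i in range(3)]
m=(d>0)&(W[...,2]>.08)&(W[...,2]<.1)&(b>r+40)&(np.abs(W[...,0]-.55)<.05); q=W[m]; print("cleaner scene",q.mean(0),(q.min(0)+q.max(0))/2,np.ptp(q,axis=0))
E
```

```text
t 9.10 tcp [0.4281 0.1913 0.1349] toolx [ 0. -0. -1.] head -0.2 gap 0.0596 F [ 1.3  0.2 -0. ] j [ 0.25  0.16 -0.39  1.01 -0.    1.82]
offset cm [11.69 -0.26 -0.17] yaw -0.2
[275.32704403 204.59748428] 159 0.07466829151228753 [0.42886319 0.20385469 0.07306248] [0.42709545 0.19979908 0.07278318] [0.02651022 0.0156727  0.00585398]
[363.20618557 207.03092784] 97 0.05504203921719057 [0.49046879 0.1959778  0.05304013] [0.49359381 0.19332947 0.05303257] [0.01645174 0.01474612 0.00595339]
[176.53921569 244.76470588] 102 0.0746527740809249 [0.35579003 0.17392844 0.07284217] [0.35464694 0.17044857 0.07244934] [0.01927919 0.01292747 0.00555198]
cleaner top [0.55605349 0.08167154 0.09154096] [0.55597623 0.08197743 0.09079577] [0.02644429 0.02607345 0.01016591]
cleaner scene [0.56081799 0.08399661 0.08895033] [0.55782761 0.08370791 0.08767656] [0.02846833 0.02640998 0.01399696]
```

View pics/w3.png

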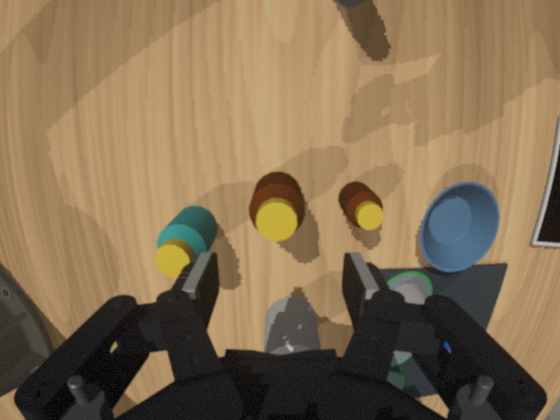

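The wrist view shows the turquoise bottle at (186,240), the big amber centred at (277,205) and the small amber at (362,205). I'm descending on the big amber with the jaws at 60 mm.

Request:
servo_tool --increments '[{"offset": [1,-0.22,-0.12],"yaw": -0.2},{"offset": [3,-0.22,-0.12],"yaw": -0.2},{"offset": [5.5,-0.22,-0.12],"yaw": -0.2},{"offset": [8,-0.22,-0.12],"yaw": -0.2},{"offset": [10,-0.22,-0.12],"yaw": -0.2},{"offset": [11.3,-0.22,-0.12],"yaw": -0.2},{"offset": [11.8,-0.22,-0.12],"yaw": -0.2},{"offset": [11.8,-0.22,-0.12],"yaw": -0.2}]'

```text
clock: 10.05
tcp_pos: [0.4246, 0.1925, 0.0159]
orientation: [0.5, 0.499, 0.5, -0.5]
wrist_force: [0.2, -0.3, -0.0]
finger_gap: 0.06
```

Request:
servo_tool --increments '[{"offset": [0,0,0],"yaw": 0},{"offset": [0,0,0],"yaw": 0},{"offset": [0,0,0],"yaw": 0},{"offset": [0,0,0],"yaw": 0},{"offset": [0,0,0],"yaw": 0},{"offset": [0,0,0],"yaw": 0},{"offset": [0,0,0],"yaw": 0},{"offset": [0,0,0],"yaw": 0}]' --claw 0 --force 35

```text
clock: 10.85
tcp_pos: [0.4262, 0.1928, 0.0175]
orientation: [0.5, 0.5, 0.5, -0.499]
wrist_force: [-0.0, 0.6, 6.0]
finger_gap: 0.0413
```

Request:
servo_tool --increments '[{"offset": [-0.7,0,0],"yaw": 0},{"offset": [-2.2,0,0],"yaw": 0},{"offset": [-4.5,0,0],"yaw": 0},{"offset": [-7,0,0],"yaw": 0},{"offset": [-9.5,0,0],"yaw": 0},{"offset": [-11.5,0,0],"yaw": 0},{"offset": [-13,0,0],"yaw": 0},{"offset": [-13.3,0,0],"yaw": 0}]'

```text
clock: 11.65
tcp_pos: [0.4264, 0.1928, 0.1516]
orientation: [0.501, 0.501, 0.5, -0.499]
wrist_force: [-0.3, 0.3, -2.0]
finger_gap: 0.0411
```

```bash
python3 - <<'E'
from h import *
plan((.5535,-.0565,.15),0)
p,d=env.read_camera('wrist'); cv2.imwrite('pics/w4.png',p[:,:,::-1])
E
```

```text
t 11.65 tcp [0.4264 0.1928 0.1516] toolx [ 0.003  0.001 -1.   ] head 0.0 gap 0.0411 F [-0.3  0.3 -2. ] j [ 0.25  0.15 -0.37  1.05 -0.    1.82]
offset cm [ 0.18 12.69 24.94] yaw 0.0
```

View pics/w4.png

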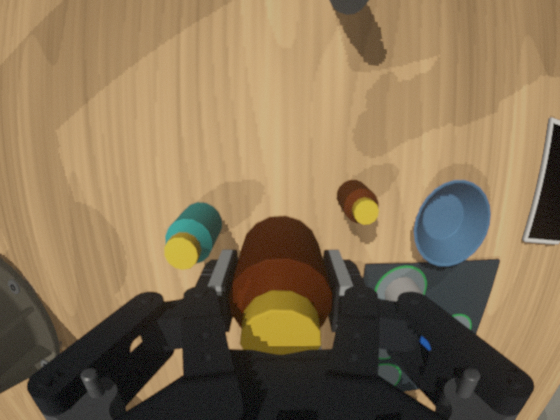

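Request:
servo_tool --increments '[{"offset": [0,0.7,1.3],"yaw": 0},{"offset": [0,2.2,4.2],"yaw": 0},{"offset": [0,4.3,8.3],"yaw": 0},{"offset": [0,6.4,12.5],"yaw": 0},{"offset": [0,8.5,16.7],"yaw": 0},{"offset": [0,10.6,20.8],"yaw": 0},{"offset": [0,12,23.6],"yaw": 0},{"offset": [0,12.7,24.9],"yaw": 0}]'

```text
clock: 12.5
tcp_pos: [0.553, -0.059, 0.1482]
orientation: [-0.499, -0.5, -0.5, 0.501]
wrist_force: [-0.5, 0.7, -1.9]
finger_gap: 0.0414
```

Request:
servo_tool --increments '[{"offset": [0.5,0,0],"yaw": 0},{"offset": [2,0,0],"yaw": 0},{"offset": [4.5,0,0],"yaw": 0},{"offset": [7,0,0],"yaw": 0},{"offset": [9,0,0],"yaw": 0},{"offset": [10.5,0,0],"yaw": 0},{"offset": [11,0,0],"yaw": 0},{"offset": [11,0,0],"yaw": 0}]'

```text
clock: 13.3
tcp_pos: [0.5511, -0.0549, 0.0387]
orientation: [0.5, 0.499, 0.501, -0.5]
wrist_force: [0.3, -0.5, -0.7]
finger_gap: 0.0415
```

```bash
python3 - <<'E'
from h import *
plan((.5535,-.0565,.0240),0)
E
```

```text
t 13.30 tcp [ 0.5511 -0.0549  0.0387] toolx [-0.003  0.001 -1.   ] head 0.1 gap 0.0415 F [ 0.3 -0.5 -0.7] j [-0.24  0.41 -0.32  0.85  0.    1.32]
offset cm [1.47 0.24 0.17] yaw 0.1
```

Request:
servo_tool --increments '[{"offset": [0.4,0.12,0.1],"yaw": 0},{"offset": [0.8,0.12,0.1],"yaw": 0},{"offset": [1.1,0.12,0.1],"yaw": 0},{"offset": [1.35,0.12,0.1],"yaw": 0},{"offset": [1.45,0.12,0.1],"yaw": 0},{"offset": [1.5,0.12,0.1],"yaw": 0},{"offset": [1.5,0.12,0.1],"yaw": 0},{"offset": [1.5,0.12,0.1],"yaw": 0}]'

```text
clock: 14.1
tcp_pos: [0.5539, -0.0574, 0.0249]
orientation: [0.5, 0.5, 0.5, -0.5]
wrist_force: [-0.2, 0.2, -0.9]
finger_gap: 0.0411
```

```bash
python3 - <<'E'
from h import *
plan((.5535,-.0565,.0235),0)
E
```

```text
t 14.10 tcp [ 0.5539 -0.0574  0.0249] toolx [ 0. -0. -1.] head 0.0 gap 0.0411 F [-0.2  0.2 -0.9] j [-0.25  0.43 -0.33  0.82 -0.    1.32]
offset cm [ 0.14 -0.04 -0.09] yaw 0.0
```

Request:
servo_tool --increments '[{"offset": [0.05,0,-0.05],"yaw": 0},{"offset": [0.1,0,-0.05],"yaw": 0},{"offset": [0.13,0,-0.05],"yaw": 0},{"offset": [0.13,0,-0.05],"yaw": 0},{"offset": [0.13,0,-0.05],"yaw": 0},{"offset": [0.13,0,-0.05],"yaw": 0},{"offset": [0.13,0,-0.05],"yaw": 0},{"offset": [0.13,0,-0.05],"yaw": 0}]'

```text
clock: 14.9
tcp_pos: [0.5539, -0.0568, 0.0236]
orientation: [0.5, 0.5, 0.5, -0.5]
wrist_force: [-0.8, -0.1, 1.0]
finger_gap: 0.0413
```

Request:
servo_tool --increments '[{"offset": [0,0,0],"yaw": 0},{"offset": [0,0,0],"yaw": 0},{"offset": [0,0,0],"yaw": 0},{"offset": [0,0,0],"yaw": 0},{"offset": [0,0,0],"yaw": 0},{"offset": [-0.3,0,0],"yaw": 0},{"offset": [-1.2,0,0],"yaw": 0},{"offset": [-2.5,0,0],"yaw": 0}]' --claw 0.72

```text
clock: 15.7
tcp_pos: [0.5534, -0.0567, 0.0488]
orientation: [0.5, 0.5, 0.5, -0.5]
wrist_force: [0.4, 0.8, -0.9]
finger_gap: 0.0613
```

Request:
servo_tool --increments '[{"offset": [-2,0,0],"yaw": 0},{"offset": [-5,0,0],"yaw": 0},{"offset": [-9,0,0],"yaw": 0},{"offset": [-12,0,-2],"yaw": 0},{"offset": [-13,-0.5,-6],"yaw": 0},{"offset": [-13,-1,-10.5],"yaw": 0},{"offset": [-13,-1.5,-15],"yaw": 0},{"offset": [-13,-2,-19.5],"yaw": 0}]'

```text
clock: 16.5
tcp_pos: [0.5338, 0.1397, 0.1803]
orientation: [0.501, 0.501, 0.499, -0.499]
wrist_force: [0.7, 0.3, 0.3]
finger_gap: 0.0615
```

Request:
servo_tool --increments '[{"offset": [0,-0.5,-4.5],"yaw": 0},{"offset": [0,-1,-9],"yaw": 0},{"offset": [0,-2,-13.5],"yaw": 0},{"offset": [0,-3,-18],"yaw": 0},{"offset": [0,-4,-21.5],"yaw": 0},{"offset": [1,-4.6,-23],"yaw": 0},{"offset": [2,-4.6,-23.5],"yaw": 0},{"offset": [3,-4.6,-23.7],"yaw": 0}]' --claw 0.75

```text
clock: 17.3
tcp_pos: [0.4876, 0.3748, 0.1478]
orientation: [0.5, 0.5, 0.5, -0.5]
wrist_force: [-1.5, -1.1, 0.3]
finger_gap: 0.0637
```

```bash
python3 - <<'E'
from h import *
plan((.4875,.375,.014),0)
cm=env.camera_model("wrist"); p,d=env.read_camera("wrist"); cv2.imwrite("pics/w5.png",p[:,:,::-1])
W=cloud("wrist",d,cm); r,g,b=[p[...,i].astype(int) for i in range(3)]
m=(d>0)&(r>g+60)&(r>b+60)&(g<60)&(W[...,2]>.05)&(W[...,2]<.085); q=W[m]; z=np.percentile(q[:,2],95);t=q[q[:,2]>z-.006]; print("act",z,t.mean(0),(t.min(0)+t.max(0))/2,np.ptp(t,axis=0))
for n in("top","scene"):
    p,d=env.read_camera(n); cv2.imwrite(f"pics/{n}5.png",p[:,:,::-1]); W=cloud(n,d); r,g,b=[p[...,i].astype(int) for i in range(3)]
    m=(d>0)&(W[...,2]>.072)&(W[...,2]<.095)&(np.abs(W[...,0]-.55)<.05)&(np.abs(W[...,1]+.056)<.04); q=W[m]; print(n,"gold",q.mean(0),(q.min(0)+q.max(0))/2,np.ptp(q,axis=0))
E
```

```text
t 17.30 tcp [0.4876 0.3748 0.1478] toolx [ 0.    -0.001 -1.   ] head 0.0 gap 0.0637 F [-1.5 -1.1  0.3] j [ 0.53  0.42  0.    1.15 -0.    2.1 ]
offset cm [ 1.338e+01 -1.000e-02 -3.000e-02] yaw 0.0
act 0.07091349738801583 [0.48812863 0.37777556 0.06974478] [0.48815401 0.37734346 0.06857739] [0.02362295 0.02515923 0.00704937]
top gold [ 0.55255897 -0.05725229  0.08147505] [ 0.55232705 -0.05724533  0.07972319] [0.02612008 0.02603687 0.01435552]
scene gold [ 0.5570899  -0.05518726  0.07922918] [ 0.55322125 -0.05532341  0.07821884] [0.03226418 0.0276541  0.01242881]
```

View pics/w5.png

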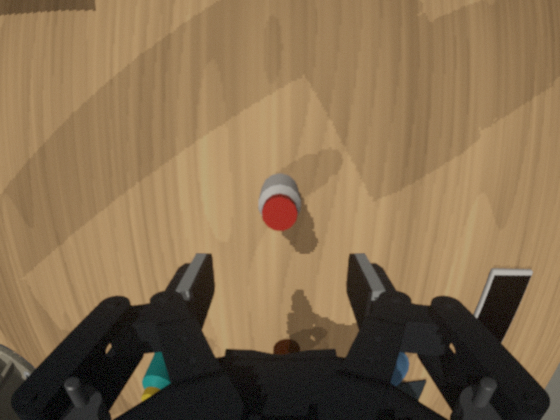

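View pics/top5.png

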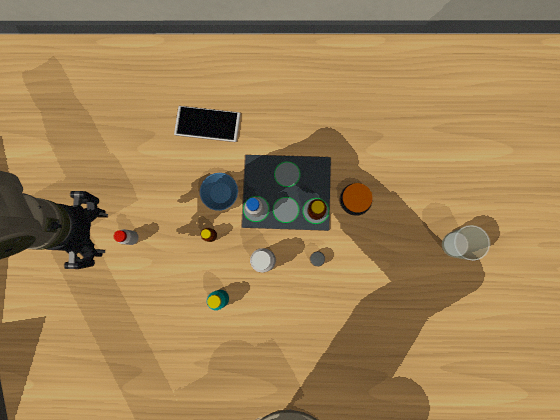

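Amber stands on the right spot (317,209) and cleaner on the left (253,206), both within about 1 mm of centre. The red cap sits between the jaws at (280,212) in the wrist view. I'm picking the activator.

Request:
servo_tool --increments '[{"offset": [1,0,-0.1],"yaw": 0},{"offset": [3.5,0,-0.1],"yaw": 0},{"offset": [6.5,0,-0.1],"yaw": 0},{"offset": [9.5,0,-0.1],"yaw": 0},{"offset": [12,0,-0.1],"yaw": 0},{"offset": [13.2,0,-0.1],"yaw": 0},{"offset": [13.5,0,-0.1],"yaw": 0},{"offset": [13.5,0,-0.1],"yaw": 0}]'

```text
clock: 18.25
tcp_pos: [0.4881, 0.3759, 0.0137]
orientation: [0.5, 0.5, 0.5, -0.5]
wrist_force: [1.3, 0.0, -0.2]
finger_gap: 0.0639
```

Request:
servo_tool --increments '[{"offset": [0,0,0],"yaw": 0},{"offset": [0,0,0],"yaw": 0},{"offset": [0,0,0],"yaw": 0},{"offset": [0,0,0],"yaw": 0},{"offset": [0,0,0],"yaw": 0},{"offset": [0,0,0],"yaw": 0},{"offset": [0,0,0],"yaw": 0},{"offset": [0,0,0],"yaw": 0}]' --claw 0 --force 35

```text
clock: 19.05
tcp_pos: [0.4887, 0.3768, 0.0151]
orientation: [0.5, 0.501, 0.5, -0.499]
wrist_force: [0.2, -0.8, 6.5]
finger_gap: 0.0331
```

Request:
servo_tool --increments '[{"offset": [-0.7,0,0],"yaw": 0},{"offset": [-2.2,0,0],"yaw": 0},{"offset": [-4.5,0,0],"yaw": 0},{"offset": [-7,0,0],"yaw": 0},{"offset": [-9.5,0,0],"yaw": 0},{"offset": [-11.5,0,0],"yaw": 0},{"offset": [-13,0,0],"yaw": 0},{"offset": [-13.3,0,0],"yaw": 0}]'

```text
clock: 19.85
tcp_pos: [0.4885, 0.3768, 0.1489]
orientation: [0.501, 0.501, 0.5, -0.499]
wrist_force: [0.9, 0.2, -0.7]
finger_gap: 0.0332
```

```bash
python3 - <<'E'
from h import *
plan((.5552,.0135,.15),0)
p,d=env.read_camera('wrist'); cv2.imwrite('pics/w6.png',p[:,:,::-1])
E
```

```text
t 19.85 tcp [0.4885 0.3768 0.1489] toolx [ 0.003  0.002 -1.   ] head 0.0 gap 0.0332 F [ 0.9  0.2 -0.7] j [ 0.53  0.42  0.    1.15 -0.    2.1 ]
offset cm [-0.15  6.64 36.33] yaw 0.0
```

View pics/w6.png

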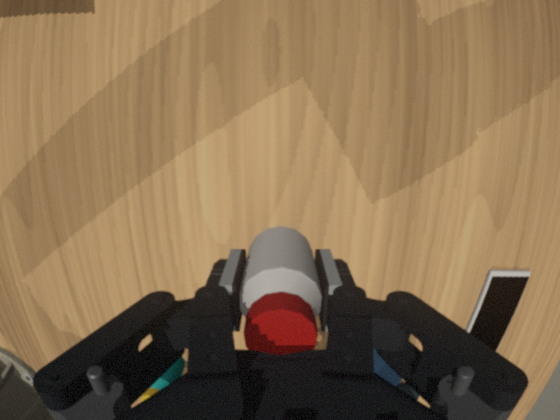

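Request:
servo_tool --increments '[{"offset": [0,0.2,1],"yaw": 0},{"offset": [0,0.6,3.5],"yaw": 0},{"offset": [0,1.4,7.7],"yaw": 0},{"offset": [0,2.2,12],"yaw": 0},{"offset": [0,3,16.3],"yaw": 0},{"offset": [0,3.8,20.6],"yaw": 0},{"offset": [0,4.6,24.9],"yaw": 0},{"offset": [0,5.3,29],"yaw": 0}]'

```text
clock: 20.7
tcp_pos: [0.5398, 0.0837, 0.1451]
orientation: [-0.5, -0.499, -0.5, 0.501]
wrist_force: [0.6, 0.3, -0.5]
finger_gap: 0.0331
```

Request:
servo_tool --increments '[{"offset": [0,0.6,3.5],"yaw": 0},{"offset": [0,1.1,6],"yaw": 0},{"offset": [0,1.35,7.1],"yaw": 0},{"offset": [0,1.35,7.3],"yaw": 0},{"offset": [2,1.35,7.3],"yaw": 0},{"offset": [5,1.35,7.3],"yaw": 0},{"offset": [7,1.35,7.3],"yaw": 0},{"offset": [7.5,1.35,7.3],"yaw": 0}]'

```text
clock: 21.5
tcp_pos: [0.5515, 0.0147, 0.0686]
orientation: [0.499, 0.498, 0.502, -0.501]
wrist_force: [-0.9, 0.4, -0.4]
finger_gap: 0.0327
```

```bash
python3 - <<'E'
from h import *
plan((.5552,.0135,.0210),0)
E
```

```text
t 21.50 tcp [0.5515 0.0147 0.0686] toolx [-0.006  0.001 -1.   ] head 0.1 gap 0.0327 F [-0.9  0.4 -0.4] j [-0.12  0.38 -0.28  0.92  0.    1.45]
offset cm [4.76 0.39 0.13] yaw 0.1
```

Request:
servo_tool --increments '[{"offset": [0.5,0.2,0.05],"yaw": 0},{"offset": [1.5,0.25,0.08],"yaw": 0},{"offset": [2.5,0.25,0.08],"yaw": 0},{"offset": [3.4,0.25,0.08],"yaw": 0},{"offset": [3.9,0.25,0.08],"yaw": 0},{"offset": [4,0.25,0.08],"yaw": 0},{"offset": [4,0.25,0.08],"yaw": 0},{"offset": [4,0.25,0.08],"yaw": 0}]'

```text
clock: 22.3
tcp_pos: [0.5572, 0.0123, 0.0318]
orientation: [0.5, 0.5, 0.5, -0.5]
wrist_force: [0.4, -0.7, -0.4]
finger_gap: 0.0329
```

```bash
python3 - <<'E'
from h import *
plan((.5552,.0135,.0208),0)
E
```

```text
t 22.30 tcp [0.5572 0.0123 0.0318] toolx [ 0.001 -0.    -1.   ] head 0.0 gap 0.0329 F [ 0.4 -0.7 -0.4] j [-0.12  0.42 -0.32  0.83 -0.    1.45]
offset cm [ 1.1  -0.2  -0.12] yaw 0.0
```

Request:
servo_tool --increments '[{"offset": [0.3,-0.1,-0.06],"yaw": 0},{"offset": [0.6,-0.2,-0.12],"yaw": 0},{"offset": [0.85,-0.2,-0.12],"yaw": 0},{"offset": [1.0,-0.2,-0.12],"yaw": 0},{"offset": [1.08,-0.2,-0.12],"yaw": 0},{"offset": [1.08,-0.2,-0.12],"yaw": 0},{"offset": [1.08,-0.2,-0.12],"yaw": 0},{"offset": [1.08,-0.2,-0.12],"yaw": 0}]'

```text
clock: 23.1
tcp_pos: [0.5546, 0.0136, 0.0211]
orientation: [0.5, 0.5, 0.5, -0.5]
wrist_force: [-3.2, 1.4, 4.7]
finger_gap: 0.0333
```

```bash
python3 - <<'E'
from h import *
plan((.5552,.0135,.0208),0)
E
```

```text
t 23.10 tcp [0.5546 0.0136 0.0211] toolx [-0. -0. -1.] head 0.0 gap 0.0333 F [-3.2  1.4  4.7] j [-0.12  0.43 -0.34  0.81 -0.    1.45]
offset cm [0.03 0.06 0.01] yaw 0.0
```

Request:
servo_tool --increments '[{"offset": [0,0,0],"yaw": 0},{"offset": [0,0,0],"yaw": 0},{"offset": [0,0,0],"yaw": 0},{"offset": [0,0,0],"yaw": 0},{"offset": [0,0,0],"yaw": 0},{"offset": [-0.3,0,0],"yaw": 0},{"offset": [-1.2,0,0],"yaw": 0},{"offset": [-2.5,0,0],"yaw": 0}]' --claw 0.68

```text
clock: 23.9
tcp_pos: [0.5543, 0.0136, 0.046]
orientation: [0.5, 0.5, 0.5, -0.5]
wrist_force: [0.4, 0.0, 0.8]
finger_gap: 0.0579
```

Request:
servo_tool --increments '[{"offset": [-2,0,0],"yaw": 0},{"offset": [-5,0,0],"yaw": 0},{"offset": [-9,0,0],"yaw": 0},{"offset": [-11.5,-2,-0.8],"yaw": 0},{"offset": [-11.5,-5,-2],"yaw": 0},{"offset": [-11.5,-8.5,-3.5],"yaw": 0},{"offset": [-11.5,-10.8,-4.5],"yaw": 0},{"offset": [-11.5,-11.5,-4.8],"yaw": 0}]'

```text
clock: 24.7
tcp_pos: [0.4375, 0.0624, 0.1619]
orientation: [0.5, 0.5, 0.5, -0.499]
wrist_force: [0.8, 0.2, 0.4]
finger_gap: 0.0582
```

Request:
servo_tool --increments '[{"offset": [0,0,0],"yaw": 0},{"offset": [0,0,0],"yaw": 0},{"offset": [0,0,0],"yaw": 0},{"offset": [0,0,0],"yaw": 0},{"offset": [0,0,0],"yaw": 0},{"offset": [0,0,0],"yaw": 0},{"offset": [0,0,0],"yaw": 0},{"offset": [0,0,0],"yaw": 0}]' --claw 0.9

```text
clock: 25.5
tcp_pos: [0.4398, 0.0615, 0.1606]
orientation: [0.5, 0.5, 0.5, -0.5]
wrist_force: [-0.1, -0.3, -0.2]
finger_gap: 0.077
```

```bash
python3 - <<'E'
from h import *
plan((.4395,.0617,.036),0)
cm=env.camera_model("wrist"); p,d=env.read_camera("wrist"); cv2.imwrite("pics/w7.png",p[:,:,::-1])
W=cloud("wrist",d,cm)
m=(d>0)&(W[...,2]>.09)&(W[...,2]<.11)&(np.hypot(W[...,0]-.44,W[...,1]-.062)<.04); q=W[m]; print("stock",q.mean(0),(q.min(0)+q.max(0))/2,np.ptp(q,axis=0))
for n in("top","scene"):
    p,d=env.read_camera(n); cv2.imwrite(f"pics/{n}7.png",p[:,:,::-1]); W=cloud(n,d)
    m=(d>0)&(W[...,2]>.069)&(W[...,2]<.09)&(np.hypot(W[...,0]-.555,W[...,1]-.0135)<.04); q=W[m]; print(n,"act",q.mean(0),(q.min(0)+q.max(0))/2,np.ptp(q,axis=0))
E
```

```text
t 25.50 tcp [0.4398 0.0615 0.1606] toolx [-0. -0. -1.] head 0.0 gap 0.0770 F [-0.1 -0.3 -0.2] j [-0.04  0.1  -0.4   1.07 -0.    1.53]
offset cm [12.46 -0.03 -0.03] yaw 0.0
stock [0.43931066 0.06416366 0.09956595] [0.4395163  0.06251569 0.09596155] [0.03903347 0.03995298 0.01191664]
top act [0.55323473 0.01175431 0.07660193] [0.55308554 0.0118903  0.07682333] [0.02422271 0.02184791 0.00680936]
scene act [0.55711797 0.01373465 0.07524216] [0.55400675 0.01383067 0.07452661] [0.02879933 0.02350365 0.00949335]
```

View pics/w7.png

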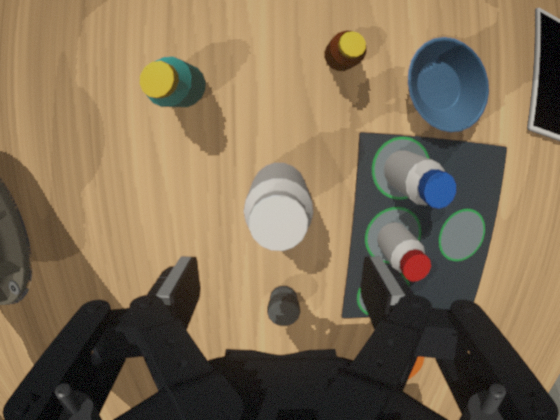

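View pics/scene7.png

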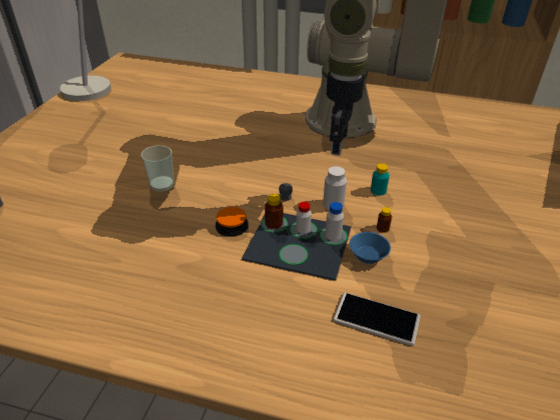

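All three front bottles are upright, with the activator about 1.5 mm off centre. The stock bottle is centred under the jaws at (279,215).

Request:
servo_tool --increments '[{"offset": [1,0,-0.05],"yaw": 0},{"offset": [3,0,-0.05],"yaw": 0},{"offset": [6,0,-0.05],"yaw": 0},{"offset": [9,0,-0.05],"yaw": 0},{"offset": [11,0,-0.05],"yaw": 0},{"offset": [12.2,0,-0.05],"yaw": 0},{"offset": [12.5,0,-0.05],"yaw": 0},{"offset": [12.5,0,-0.05],"yaw": 0}]'

```text
clock: 26.45
tcp_pos: [0.4392, 0.0621, 0.0351]
orientation: [0.5, 0.5, 0.5, -0.5]
wrist_force: [0.4, -0.1, 0.1]
finger_gap: 0.0771
```

Request:
servo_tool --increments '[{"offset": [0,0,0],"yaw": 0},{"offset": [0,0,0],"yaw": 0},{"offset": [0,0,0],"yaw": 0},{"offset": [0,0,0],"yaw": 0},{"offset": [0,0,0],"yaw": 0},{"offset": [0,0,0],"yaw": 0},{"offset": [0,0,0],"yaw": 0},{"offset": [0,0,0],"yaw": 0}]' --claw 0 --force 45

```text
clock: 27.25
tcp_pos: [0.4405, 0.062, 0.0366]
orientation: [0.501, 0.5, 0.5, -0.499]
wrist_force: [-0.5, -0.0, 6.8]
finger_gap: 0.0512
```

Request:
servo_tool --increments '[{"offset": [-0.7,0,0],"yaw": 0},{"offset": [-2.2,0,0],"yaw": 0},{"offset": [-4.5,0,0],"yaw": 0},{"offset": [-7,0,0],"yaw": 0},{"offset": [-9.5,0,0],"yaw": 0},{"offset": [-11.5,0,0],"yaw": 0},{"offset": [-13,0,0],"yaw": 0},{"offset": [-13.3,0,0],"yaw": 0}]'

```text
clock: 28.05
tcp_pos: [0.4409, 0.062, 0.1707]
orientation: [0.501, 0.501, 0.499, -0.499]
wrist_force: [-0.2, 0.8, -2.0]
finger_gap: 0.0511
```

```bash
python3 - <<'E'
from h import *
plan((.640,.0115,.17),0)
p,d=env.read_camera('wrist'); cv2.imwrite('pics/w8.png',p[:,:,::-1])
E
```

```text
t 28.05 tcp [0.4409 0.062  0.1707] toolx [ 0.003 -0.    -1.   ] head 0.0 gap 0.0511 F [-0.2  0.8 -2. ] j [-0.04  0.09 -0.39  1.09 -0.    1.53]
offset cm [ 0.14 19.91  5.06] yaw 0.0
```

View pics/w8.png

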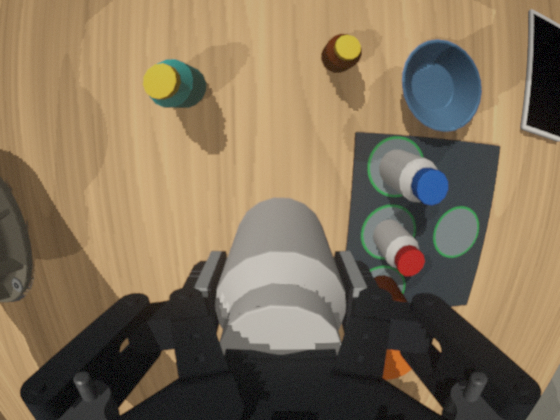

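Request:
servo_tool --increments '[{"offset": [0,0.8,0.2],"yaw": 0},{"offset": [0,3,0.8],"yaw": 0},{"offset": [0,6.5,1.7],"yaw": 0},{"offset": [0,10,2.5],"yaw": 0},{"offset": [0,13.5,3.4],"yaw": 0},{"offset": [0,17,4.3],"yaw": 0},{"offset": [0,19.2,4.9],"yaw": 0},{"offset": [0,19.9,5.05],"yaw": 0}]'

```text
clock: 28.9
tcp_pos: [0.6407, 0.0105, 0.166]
orientation: [-0.499, -0.5, -0.5, 0.501]
wrist_force: [0.0, -0.0, -2.1]
finger_gap: 0.0512
```

Request:
servo_tool --increments '[{"offset": [0,0,0],"yaw": 0},{"offset": [0.5,0,0],"yaw": 0},{"offset": [2,0,0],"yaw": 0},{"offset": [4.5,0,0],"yaw": 0},{"offset": [7,0,0],"yaw": 0},{"offset": [9,0,0],"yaw": 0},{"offset": [10,0,0],"yaw": 0},{"offset": [10,0,0],"yaw": 0}]'

```text
clock: 29.7
tcp_pos: [0.6366, 0.0122, 0.0671]
orientation: [0.499, 0.499, 0.501, -0.501]
wrist_force: [-0.1, -0.0, -2.6]
finger_gap: 0.0509
```

Request:
servo_tool --increments '[{"offset": [0.2,0,0],"yaw": 0},{"offset": [0.6,0,0],"yaw": 0},{"offset": [1.0,0,0],"yaw": 0},{"offset": [1.0,0,0],"yaw": 0},{"offset": [1.0,0,0],"yaw": 0},{"offset": [1.0,0,0],"yaw": 0},{"offset": [1.0,0,0],"yaw": 0},{"offset": [1.0,0,0],"yaw": 0}]'

```text
clock: 30.5
tcp_pos: [0.6389, 0.0116, 0.0588]
orientation: [0.5, 0.5, 0.5, -0.5]
wrist_force: [-0.9, 0.5, -2.4]
finger_gap: 0.051
```

```bash
python3 - <<'E'
from h import *
plan((.640,.0115,.0428),0)
E
```

```text
t 30.50 tcp [0.6389 0.0116 0.0588] toolx [ 0. -0. -1.] head 0.0 gap 0.0510 F [-0.9  0.5 -2.4] j [-0.11  0.53 -0.06  0.98 -0.    1.46]
offset cm [1.6  0.11 0.01] yaw 0.0
```

Request:
servo_tool --increments '[{"offset": [0.4,0.1,0],"yaw": 0},{"offset": [0.8,0.1,0],"yaw": 0},{"offset": [1.2,0.1,0],"yaw": 0},{"offset": [1.4,0.1,0],"yaw": 0},{"offset": [1.52,0.1,0],"yaw": 0},{"offset": [1.58,0.1,0],"yaw": 0},{"offset": [1.58,0.1,0],"yaw": 0},{"offset": [1.58,0.1,0],"yaw": 0}]'

```text
clock: 31.3
tcp_pos: [0.64, 0.0116, 0.043]
orientation: [0.5, 0.5, 0.5, -0.5]
wrist_force: [0.4, 0.2, -1.8]
finger_gap: 0.0514
```

```bash
python3 - <<'E'
from h import *
plan((.640,.0115,.0428),0)
E
```

```text
t 31.30 tcp [0.64   0.0116 0.043 ] toolx [ 0. -0. -1.] head 0.0 gap 0.0514 F [ 0.4  0.2 -1.8] j [-0.11  0.55 -0.07  0.95 -0.    1.46]
offset cm [0.02 0.   0.01] yaw 0.0
```

Request:
servo_tool --increments '[{"offset": [0.02,0,0],"yaw": 0},{"offset": [0,0,0],"yaw": 0},{"offset": [0,0,0],"yaw": 0},{"offset": [0,0,0],"yaw": 0},{"offset": [0,0,0],"yaw": 0},{"offset": [-0.3,0,0],"yaw": 0},{"offset": [-1.2,0,0],"yaw": 0},{"offset": [-2.5,0,0],"yaw": 0}]' --claw 0.82

```text
clock: 32.1
tcp_pos: [0.6394, 0.0117, 0.0682]
orientation: [0.5, 0.5, 0.5, -0.5]
wrist_force: [-0.0, -0.6, 0.2]
finger_gap: 0.0702
```

Request:
servo_tool --increments '[{"offset": [-2,0,0],"yaw": 0},{"offset": [-5,0,0],"yaw": 0},{"offset": [-9,0,0],"yaw": 0},{"offset": [-11.5,-1,0.3],"yaw": 0},{"offset": [-11.5,-4.5,1.6],"yaw": 0},{"offset": [-11.5,-8.5,3],"yaw": 0},{"offset": [-11.5,-12.5,4.4],"yaw": 0},{"offset": [-11.5,-16,5.7],"yaw": 0}]'

```text
clock: 32.9
tcp_pos: [0.4783, -0.0458, 0.1842]
orientation: [0.501, 0.5, 0.5, -0.5]
wrist_force: [-0.0, -0.6, 0.4]
finger_gap: 0.07
```

Request:
servo_tool --increments '[{"offset": [0,-2,0.7],"yaw": 0},{"offset": [0,-3.3,1.2],"yaw": 0},{"offset": [0.5,-3.6,1.3],"yaw": 0},{"offset": [2,-3.6,1.3],"yaw": 0},{"offset": [4,-3.6,1.3],"yaw": 0},{"offset": [5,-3.6,1.3],"yaw": 0},{"offset": [5,-3.6,1.3],"yaw": 0},{"offset": [5,-3.6,1.3],"yaw": 0}]' --claw 0.7

```text
clock: 33.7
tcp_pos: [0.4444, -0.0584, 0.133]
orientation: [0.5, 0.5, 0.5, -0.5]
wrist_force: [0.1, 0.1, -0.2]
finger_gap: 0.0595
```

```bash
python3 - <<'E'
from h import *
plan((.4435,-.0585,.004),0)
cm=env.camera_model("wrist"); p,d=env.read_camera("wrist"); cv2.imwrite("pics/w9.png",p[:,:,::-1])
W=cloud("wrist",d,cm)
m=(d>0)&(W[...,2]>.028)&(W[...,2]<.045)&(np.hypot(W[...,0]-.4435,W[...,1]+.0585)<.03); q=W[m]; print("knob",m.sum(),q.mean(0),(q.min(0)+q.max(0))/2,np.ptp(q,axis=0))
for n in("top","scene"):
    p,d=env.read_camera(n); cv2.imwrite(f"pics/{n}9.png",p[:,:,::-1]); W=cloud(n,d)
    m=(d>0)&(W[...,2]>.098)&(W[...,2]<.12)&(np.hypot(W[...,0]-.64,W[...,1]-.0115)<.05); q=W[m]; print(n,"stock",q.mean(0),(q.min(0)+q.max(0))/2,np.ptp(q,axis=0))
E
```

```text
t 33.70 tcp [ 0.4444 -0.0584  0.133 ] toolx [-0.  0. -1.] head 0.1 gap 0.0595 F [ 0.1  0.1 -0.2] j [-0.31  0.13 -0.44  1.   -0.    1.26]
offset cm [ 1.29e+01 -9.00e-02  1.00e-02] yaw 0.1
knob 1364 [ 0.4443744  -0.05640369  0.03338627] [ 0.4444821  -0.05704732  0.03192475] [0.03316173 0.0320967  0.00783801]
top stock [0.63839627 0.01019464 0.10636159] [0.63875399 0.01009995 0.10483681] [0.0388114  0.03837019 0.01206371]
scene stock [0.64311152 0.01260757 0.10508742] [0.64005723 0.01209295 0.10418649] [0.04220695 0.03896325 0.01235591]
```

View pics/w9.png

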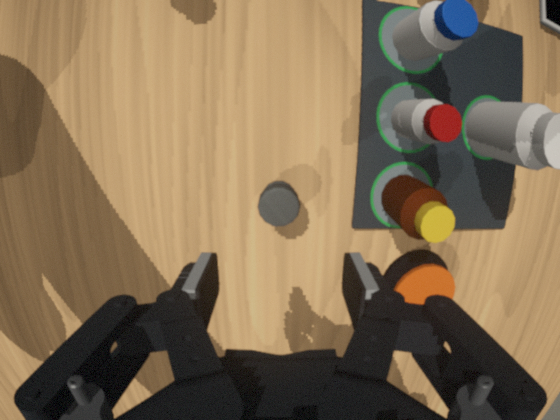

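View pics/scene9.png

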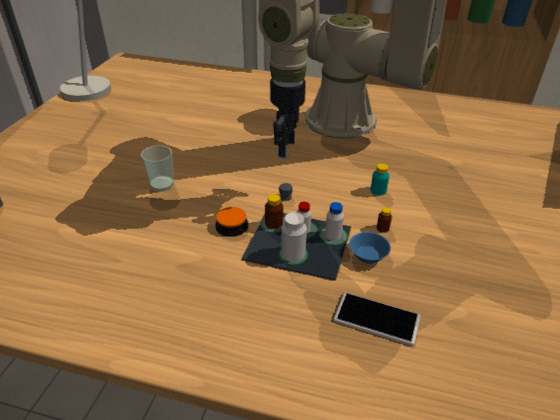

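The stock bottle stands on the back spot, within 1 mm of centre. The knob is centred between the jaws at (279,204). I'm picking it.

Request:
servo_tool --increments '[{"offset": [1,-0.05,0],"yaw": 0},{"offset": [3.5,-0.05,-0.03],"yaw": 0},{"offset": [6.5,-0.05,-0.03],"yaw": 0},{"offset": [9.5,-0.05,-0.03],"yaw": 0},{"offset": [11.5,-0.05,-0.03],"yaw": 0},{"offset": [12.6,-0.05,-0.03],"yaw": 0},{"offset": [12.9,-0.05,-0.03],"yaw": 0},{"offset": [12.9,-0.05,-0.03],"yaw": 0}]'

```text
clock: 34.65
tcp_pos: [0.4436, -0.0583, 0.004]
orientation: [0.5, 0.5, 0.5, -0.5]
wrist_force: [0.5, 0.0, -0.0]
finger_gap: 0.0598
```

Request:
servo_tool --increments '[{"offset": [0,0,0],"yaw": 0},{"offset": [0,0,0],"yaw": 0},{"offset": [0,0,0],"yaw": 0},{"offset": [0,0,0],"yaw": 0},{"offset": [0,0,0],"yaw": 0},{"offset": [0,0,0],"yaw": 0},{"offset": [0,0,0],"yaw": 0},{"offset": [0,0,0],"yaw": 0}]' --claw 0 --force 40

```text
clock: 35.45
tcp_pos: [0.4444, -0.0585, 0.005]
orientation: [0.501, 0.5, 0.499, -0.5]
wrist_force: [-1.4, 0.6, 5.3]
finger_gap: 0.0328
```

Request:
servo_tool --increments '[{"offset": [-0.7,0,0],"yaw": 0},{"offset": [-2.2,0,0],"yaw": 0},{"offset": [-4.5,0,0],"yaw": 0},{"offset": [-7,0,0],"yaw": 0},{"offset": [-9.5,0,0],"yaw": 0},{"offset": [-11.5,0,0],"yaw": 0},{"offset": [-13,0,0],"yaw": 0},{"offset": [-13.3,0,0],"yaw": 0}]'

```text
clock: 36.25
tcp_pos: [0.4446, -0.0585, 0.1391]
orientation: [0.501, 0.5, 0.499, -0.499]
wrist_force: [-0.0, -0.3, -0.4]
finger_gap: 0.0326
```

```bash
python3 - <<'E'
from h import *
plan((.5825,-.1505,.14),0)
p,d=env.read_camera('wrist'); cv2.imwrite('pics/w10.png',p[:,:,::-1])
E
```

```text
t 36.25 tcp [ 0.4446 -0.0585  0.1391] toolx [ 0.004 -0.001 -1.   ] head 0.0 gap 0.0326 F [-0.  -0.3 -0.4] j [-0.31  0.12 -0.43  1.01 -0.    1.26]
offset cm [-0.03 13.79  9.21] yaw 0.0
```

View pics/w10.png

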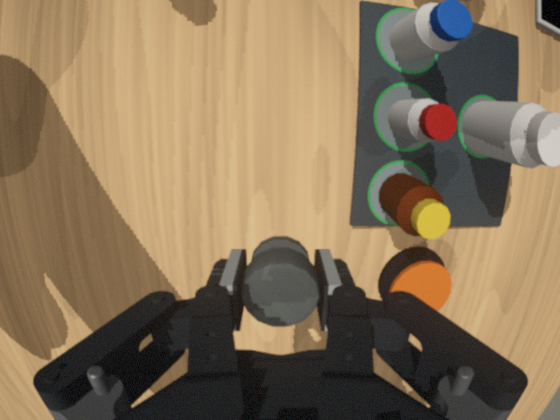

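Request:
servo_tool --increments '[{"offset": [0,0.6,0.6],"yaw": 0},{"offset": [0,2.5,2.2],"yaw": 0},{"offset": [0,5.5,4.2],"yaw": 0},{"offset": [0,8.5,6.2],"yaw": 0},{"offset": [0,11.5,8],"yaw": 0},{"offset": [0,13.3,9],"yaw": 0},{"offset": [0,13.8,9.2],"yaw": 0},{"offset": [0,13.8,9.2],"yaw": 0}]'

```text
clock: 37.1
tcp_pos: [0.5811, -0.1504, 0.1351]
orientation: [0.499, 0.5, 0.501, -0.5]
wrist_force: [-0.5, 0.8, -1.1]
finger_gap: 0.033
```

Request:
servo_tool --increments '[{"offset": [0.5,0,0],"yaw": 0},{"offset": [2,0,0],"yaw": 0},{"offset": [4.5,0,0],"yaw": 0},{"offset": [7,0,0],"yaw": 0},{"offset": [8.6,0,0],"yaw": 0},{"offset": [9.2,0,0],"yaw": 0},{"offset": [9.2,0,0],"yaw": 0},{"offset": [9.2,0,0],"yaw": 0}]'

```text
clock: 37.9
tcp_pos: [0.5816, -0.15, 0.0458]
orientation: [0.501, 0.5, 0.5, -0.5]
wrist_force: [0.4, 0.0, -0.9]
finger_gap: 0.0328
```

```bash
python3 - <<'E'
from h import *
plan((.5825,-.1505,.0352),0)
E
```

```text
t 37.90 tcp [ 0.5816 -0.15    0.0458] toolx [ 0.001 -0.    -1.   ] head 0.0 gap 0.0328 F [ 0.4  0.  -0.9] j [-0.39  0.48 -0.19  0.91 -0.    1.18]
offset cm [1.06 0.09 0.05] yaw 0.0
```

Request:
servo_tool --increments '[{"offset": [0.3,0.06,0.03],"yaw": 0},{"offset": [0.6,0.06,0.03],"yaw": 0},{"offset": [0.8,0.06,0.03],"yaw": 0},{"offset": [0.95,0.06,0.03],"yaw": 0},{"offset": [1.03,0.06,0.03],"yaw": 0},{"offset": [1.03,0.06,0.03],"yaw": 0},{"offset": [1.03,0.06,0.03],"yaw": 0},{"offset": [1.03,0.06,0.03],"yaw": 0}]'

```text
clock: 38.7
tcp_pos: [0.582, -0.1505, 0.0351]
orientation: [0.5, 0.5, 0.5, -0.5]
wrist_force: [-2.2, 0.5, 5.5]
finger_gap: 0.0327
```

```bash
python3 - <<'E'
from h import *
plan((.5825,-.1505,.0352),0)
E
```

```text
t 38.70 tcp [ 0.582  -0.1505  0.0351] toolx [ 0. -0. -1.] head 0.0 gap 0.0327 F [-2.2  0.5  5.5] j [-0.39  0.49 -0.2   0.89 -0.    1.18]
offset cm [-0.01  0.05  0.  ] yaw 0.0
```

Contact is 5.5 N on the stand top. I'm releasing and retreating clear.

Request:
servo_tool --increments '[{"offset": [0,0,0],"yaw": 0},{"offset": [0,0,0],"yaw": 0},{"offset": [0,0,0],"yaw": 0},{"offset": [0,0,0],"yaw": 0},{"offset": [0,0,0],"yaw": 0},{"offset": [-0.3,0,0],"yaw": 0},{"offset": [-1.2,0,0],"yaw": 0},{"offset": [-2.5,0,0],"yaw": 0}]' --claw 0.7

```text
clock: 39.5
tcp_pos: [0.5816, -0.1503, 0.06]
orientation: [0.5, 0.5, 0.5, -0.5]
wrist_force: [-0.9, -0.5, 0.6]
finger_gap: 0.0598
```

Request:
servo_tool --increments '[{"offset": [-2,0,0],"yaw": 0},{"offset": [-5,0,0],"yaw": 0},{"offset": [-9,0,0],"yaw": 0},{"offset": [-12,-2,0],"yaw": 0},{"offset": [-14,-6,0],"yaw": 0},{"offset": [-15,-10,0],"yaw": 0},{"offset": [-15,-13,0],"yaw": 0},{"offset": [-15,-15,0],"yaw": 0}]'

```text
clock: 40.3
tcp_pos: [0.4304, -0.1504, 0.2116]
orientation: [0.501, 0.5, 0.499, -0.5]
wrist_force: [-0.1, -0.1, -0.6]
finger_gap: 0.0595
```

Request:
servo_tool --increments '[{"offset": [0,0,0],"yaw": 0},{"offset": [0,0,0],"yaw": 0},{"offset": [0,0,0],"yaw": 0},{"offset": [0,0,0],"yaw": 0},{"offset": [0,0,0],"yaw": 0},{"offset": [0,0,0],"yaw": 0},{"offset": [0,0,0],"yaw": 0},{"offset": [0,0,0],"yaw": 0}]'

```text
clock: 41.1
tcp_pos: [0.4321, -0.1504, 0.2094]
orientation: [0.5, 0.5, 0.5, -0.5]
wrist_force: [-0.0, 0.1, 0.2]
finger_gap: 0.0595
```

```bash
python3 - <<'E'
from h import *
plan((.5825,-.1505,.0352),0)
T={"cleaner":(.5568,.0834,.084),"act":(.5552,.0135,.069),"gold":(.5535,-.0565,.074),"stock":(.640,.0115,.098),"knob":(.5825,-.1505,.058),"tumbler":(.479,-.377,.088)}
for n in("top","scene"):
    p,d=env.read_camera(n); cv2.imwrite(f"pics/{n}11.png",p[:,:,::-1]); W=cloud(n,d)
    for k,(x,y,z) in T.items():
        m=(d>0)&(W[...,2]>z)&(W[...,2]<z+.02)&(np.hypot(W[...,0]-x,W[...,1]-y)<.045); q=W[m]; print(n,k,((q.min(0)+q.max(0))/2*1000).round(1),"d",(((q.min(0)+q.max(0))/2)[:2]*1000-np.array([x,y])*1000).round(1))
E
```

```text
t 41.10 tcp [ 0.4321 -0.1504  0.2094] toolx [-0.  0. -1.] head 0.0 gap 0.0595 F [-0.   0.1  0.2] j [-0.51  0.1  -0.28  1.19 -0.    1.06]
offset cm [17.42 15.05  0.02] yaw 0.0
top cleaner [556.1  82.3  90.1] d [-0.7 -1.1]
top act [553.1  11.9  75.6] d [-2.1 -1.6]
top gold [552.2 -57.2  80.4] d [-1.3 -0.7]
top stock [638.9  10.1 105.1] d [-1.1 -1.4]
top knob [ 581.1 -151.8   63.3] d [-1.4 -1.3]Traceback (most recent call last):
  File "<stdin>", line 7, in <module>
    return umr_minimum(a, axis, None, out, keepdims, initial, where)
ValueError: zero-size array to reduction operation minimum which has no identity
```

View pics/top11.png

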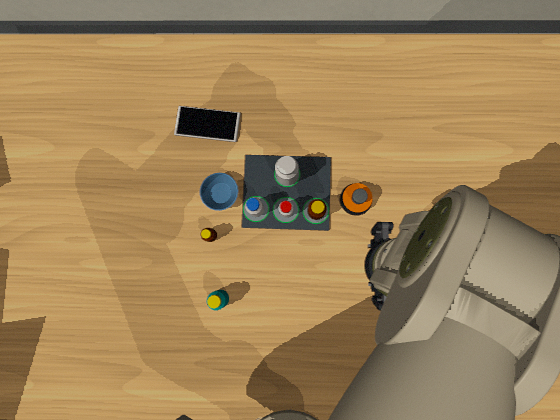

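```bash
python3 - <<'E'
from h import *
p,d=env.read_camera("scene"); cv2.imwrite("pics/scene12.png",p[:,:,::-1]); W=cloud("scene",d)
T={"cleaner":(.5568,.0834,.084),"act":(.5552,.0135,.069),"gold":(.5535,-.0565,.074),"stock":(.640,.0115,.098),"knob":(.5825,-.1505,.058),"tumbler":(.479,-.377,.088)}
for k,(x,y,z) in T.items():
    m=(d>0)&(W[...,2]>z)&(W[...,2]<z+.02)&(np.hypot(W[...,0]-x,W[...,1]-y)<.045); q=W[m]
    if len(q): print(k,(((q.min(0)+q.max(0))/2)[:2]*1000-np.array([x,y])*1000).round(1))
E
```

```text
cleaner [1.1 0.6]
act [-0.2 -0.2]
gold [1.1 0.5]
stock [-0.5  0.7]
knob [-0.4  1.6]
tumbler [-0.3  3. ]
```

View pics/scene12.png

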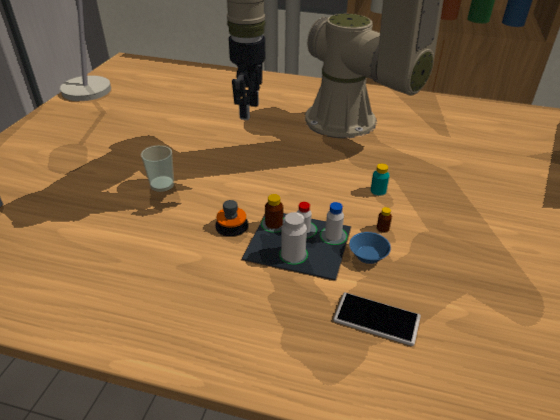

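Everything is in place: knob on the stand at (231,210), four bottles upright on their spots, and the tumbler and phone where they were. Handing in.

```bash
python3 -c "
from workcell import env
print(env.hand_in()); print(env.get_state()['clock'])"
```

```text
the job is handed in; nothing more can be done
None
the job is handed in; nothing more can be done
```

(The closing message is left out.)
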